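Move the press-and-turn safety cap to the open jug

TASK

The blue jug is full but stands open, while the empty grey jug wears the only red safety cap. Press the cap down firmly and turn it anticlockwise to free it, lift it off, then fit it on the blue jug's neck, press it down, turn it clockwise until it is locked there, and let go. Do not knock over the green bottle that stands between the jugs.

Things in the scene. Friction and masses are not known exactly. Their poses are not given: they have to be found in the camera images.
- cap_grip (a point): Centre of the grip bar of the red safety cap (loose, 60 g), on the cap's axis. The bar stands on the cap's flat round top: 56 mm long, 14 wide, 26 high. The point is half-way up it: 13 mm above the flat top, 35 above the skirt's lower edge. x runs along the bar, z up. The cap starts locked on the grey jug.
- cap: The same cap; origin on its axis at the skirt's lower edge, x along the bar. A cup open below, 66 mm across, 58 inside, 22 high without the bar. Two tabs inside at the lower edge, under the ends of the bar (9.4 mm wide, 5 high, reaching in to 20 mm from the axis), hook under the lugs of a neck. A half turn makes no difference.
- grey_jug: Empty grey jug, fixed; origin under the neck. 150 x 100 mm, 135 high, carrying handle behind the neck (+x), lower than the cap's top. The cap lock: a sprung seal pushes the cap up, 8 N when locked plus 1 N per mm pressed; it bottoms 8 mm down (16 N). Locked, a 4 mm tooth stops it turning. White dash on the shoulder: bar direction when locked; black dash: when free.
- grey_neck (a point): Centre of the grey neck's top rim. x: direction of the cap's bar when locked (either way round); z up. Locked, the bar's centre is 26 mm above this point. To free the cap: press it down more than 4 mm (6 to 8 is good, about 15 N), keep pressing and turn 65 degrees (1.13 rad) anticlockwise seen from above; there, within about 8 degrees, it lifts straight off.
- blue_jug: Full blue jug, fixed, open at the start; same shape, frame and lock as the grey jug. Its black sprung seal then stands 14 mm above the neck's rim. White neck 36 mm across with lugs 51 mm across and two gaps for the cap's tabs, so the cap goes on with 2 to 3 mm of play to every side. Stops prevent turning much past the free or the locked direction.
- blue_neck (a point): Centre of the blue neck's top rim; x: bar direction when locked (either way round), z up. To fit the cap: bar 65 degrees (1.13 rad) anticlockwise of x, lower until its centre is 18 to 20 mm above this point (about 15 N), keep pressing, turn 65 degrees clockwise, let it rise. Locked: bar along x, its centre 26 mm above. Unlocked it stands at 32 mm or stays turned away.
- bottle_mid (a point): Middle of the green bottle (48 mm across, 150 mm high, upright, loose) that stands between the two jugs; z up.
Mind the look-alikes: they are no part of the job. Of the things shaped like the blue_jug, the blue one is meant.

How it is judged:
By the outcome, as a careful person would: the job done as asked, in the order asked, and still so for the second after the job is handed in, with the robot touching nothing.
It also fails if it takes over 64 s, if anything falls off the work surface, if the arm or the gripper's body presses on something with over 40 N, if the wrist force passes 120 N, or if a joint passes its speed limit or range.

ROBOT

A 6-joint arm with a two-finger parallel gripper is mounted at the origin on the work surface. World frame = base frame: x ahead of the robot, y to its left, z up, the work surface at z = 0. Lengths are in m, angles in degrees, forces in N, time in s.
With the tool pointing down it reaches from about 0.4 to 0.825 m from the base axis. Payload 7 kg.
Tool frame: the origin (TCP) lies midway between the tips of the shut fingers; the grasp point (between the pads) lies 19 mm behind it; z points along the fingers, y is the direction in which the jaws open and shut (so a half turn about z gives the same grasp; the last joint's range is limited). The gripper opens to 88 mm and grips with 3 to 60 N. Pads are 19 mm wide; open, the fingers measure 130 mm over their backs; the gripper's body (78 mm by 193 mm) begins 47 mm behind the grasp point.
Start: joints at [-54.998, 20.546, 0.682, 0, -70.136, -16.507], TCP at [0.214, -0.64, 0.227] pointing down, gripper open.
Joint ranges: [-176.03, 176.03], [-82.01, 121.73], [-58.28, 71.71], [-173.87, 95.51], [-174.79, -0.11], [-173.66, 173.66]. Speed limits (degrees/s): [136.94, 136.94, 172.46, 180, 180, 180].

INTERFACE

Orientations are given as a 3x3 rotation matrix whose columns are the frame's x, y, z axes.
In Python, from rig import robot gives the robot as it stands. Calls block until the motion is done:
- robot.goto(position, orientation): joint-space move of the TCP to a pose.
- robot.servo_line(position, ori=None, speed=0.15): straight line of the TCP; ori=None keeps the orientation; speed is the mean speed in m/s.
- robot.movej(angles): joint-space move.
- robot.move_gripper(opening): opening from 0.0 (shut) to 1.0 (fully open); the grip force is fixed at half the most; returns when the fingers have stopped.
- robot.dwell(seconds).
- robot.ik(position, orientation): joint angles nearest the present ones, or None.
- robot.grab_frame(name): name is "scene" or "top" or "wrist"; returns (picture, depth): 420x560x3 uint8, red, green, blue; 420x560 float32, m along the optical axis (not along the pixel's ray), 0 where there is no reading.
- robot.camera_info(name): a dict with "vfov" (degrees; the focal length in pixels is half the picture's height over the tangent of half this angle, whatever the lens; pixels are square), "cx", "cy" (the principal point, pixels), "view" (4x4, takes a point from world to camera coordinates); the wrist camera has in their place "T_tool_cam" (4x4, takes a point from camera to tool coordinates, whose origin is the TCP and whose axes are the flange's). Camera axes: x right, y down, z forward; pixel columns grow to the right and rows downward; lengths in m; the calibration is good to about 2 mm. A picture is of the moment at which its call begins: read the wrist's pose just before it. camera_info takes no time and is no camera call.
A pose or a line that the arm cannot do raises robot.Unreachable and nothing moves.
- robot.job_done(): hands the job in, once; it reports no verdict.
Readings, each from a call of its own:
- robot.read_t(): time.
- robot.read_qpos(): joint angles.
- robot.read_qvel(): joint speeds.
- robot.read_effort(): joint torques, N m.
- robot.read_position(): TCP position.
- robot.read_tcp_rot(): TCP orientation.
- robot.read_force(): force on the tool from outside, world axes, zero at the start.
- robot.read_ft_torque(): the same for the moment, N m.
- robot.read_grip_width(): opening from 0.0 (shut) to 1.0 (fully open).
Only numpy, scipy, OpenCV 4.12 (cv2) and the standard library are available. Lean on these libraries where they do the work, as an engineer would, in place of code of your own. Each camera call takes 0.05 s, during which the arm holds its last target.

## Working session

There is one attempt and no reset: what is moved stays moved. The work goes in short steps, each a Python script; the robot and the scene stay as the last script left them, time stands still between calls to the robot, and variables do not carry over. Pictures are saved under pics/ and viewed, and the job is handed in when it is done.

```bash
ls; mkdir -p pics; python3 - <<'E'
from rig import robot
import cv2,numpy as np
for n in ["scene","top","wrist"]:
    p,d=robot.grab_frame(n); cv2.imwrite(f"pics/{n}0.png",p[:,:,::-1]); np.savez(f"{n}0.npz",p=p,d=d)
    print(n,robot.camera_info(n), d.min(),d.max())
print(robot.read_t(),robot.read_position(),robot.read_force())
E
```

```text
pics
scene {'vfov': 42.85807454840106, 'cx': 276.73796221672893, 'cy': 210.76665252385868, 'view': array([[-0.93838164,  0.34557618,  0.004123  ,  0.37541067],
       [ 0.29895263,  0.81764959, -0.49201268, -0.07559646],
       [-0.17339903, -0.46046308, -0.87057827,  1.36688515],
       [ 0.        ,  0.        ,  0.        ,  1.        ]])} 0.0 2.5088308
top {'vfov': 53.946826052021315, 'cx': 278.3724667272699, 'cy': 212.9592522467196, 'view': array([[ 0.00188889, -0.9996493 ,  0.02641423, -0.00436602],
       [-0.9956712 , -0.00433465, -0.09284439,  0.43511041],
       [ 0.09292633, -0.02612451, -0.9953302 ,  0.90956779],
       [ 0.        ,  0.        ,  0.        ,  1.        ]])} 0.0 1.8382096
wrist {'vfov': 63.84736462177808, 'cx': 275.07343161499665, 'cy': 211.23232206525603, 'T_tool_cam': array([[-5.08420110e-04, -9.53271350e-01, -3.02115004e-01,
         8.24277364e-02],
       [ 9.99999810e-01, -5.89796636e-04,  1.78131574e-04,
        -6.57969202e-04],
       [-3.47994139e-04, -3.02114856e-01,  9.53271469e-01,
        -1.57913709e-01],
       [ 0.00000000e+00,  0.00000000e+00,  0.00000000e+00,
         1.00000000e+00]])} 0.0 1.2906582
0.15 [ 0.21396716 -0.63978128  0.22581865] [ 0.99650945 -0.40747557  0.00327559]
```

View pics/scene0.png

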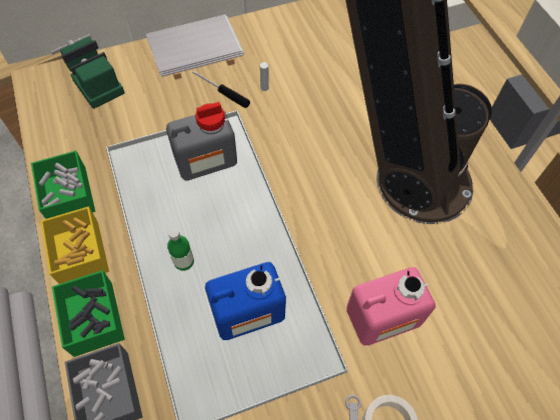

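View pics/top0.png

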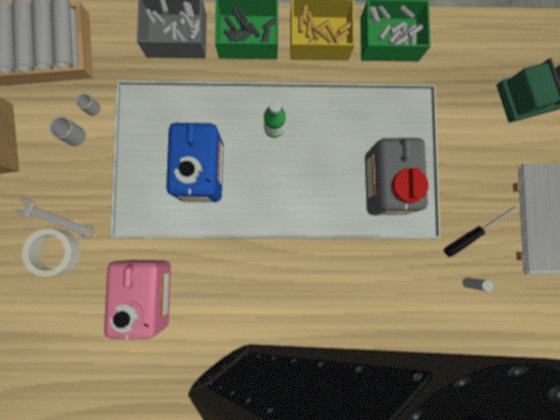

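View pics/wrist0.png

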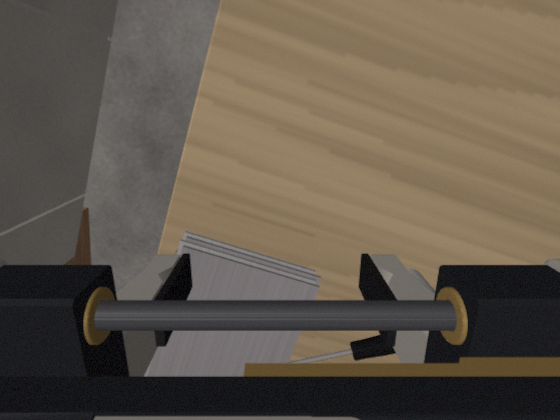

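The scene view shows the grey jug with the red cap at about (210,117), the green bottle at (180,250), the blue jug's neck at (259,281) and a pink look-alike's neck at (411,287). In the top view these are at (410,184), (275,118), (188,170) and (122,320). The one meant is the jug at top (188,170), because it is blue; the pink one is the decoy. Next come enlarged crops and a first set of positions.

```bash
cat > h.py <<'E'
import numpy as np,cv2
from rig import robot
def K(ci): return 210/np.tan(np.radians(ci['vfov']/2))
def pose(n,Tt=None):
    ci=robot.camera_info(n)
    if n=='wrist': return Tt@ci['T_tool_cam'],ci
    return np.linalg.inv(ci['view']),ci
def ray(n,u,v,Tt=None):
    T,ci=pose(n,Tt);f=K(ci)
    d=T[:3,:3]@np.array([(u-ci['cx'])/f,(v-ci['cy'])/f,1.]); return T[:3,3],d
def onplane(n,u,v,z,Tt=None):
    o,d=ray(n,u,v,Tt); return o+d*(z-o[2])/d[2]
def pt(n,u,v,dep,Tt=None):
    o,d=ray(n,u,v,Tt); return o+d*dep
def cloud(n,d,Tt=None):
    T,ci=pose(n,Tt);f=K(ci);v,u=np.mgrid[0:420,0:560]
    c=np.stack([(u-ci['cx'])/f*d,(v-ci['cy'])/f*d,d],-1)
    return c@T[:3,:3].T+T[:3,3]
def tool():
    T=np.eye(4);T[:3,:3]=robot.read_tcp_rot();T[:3,3]=robot.read_position();return T
def down(a): # tool pointing down, tool y (jaw direction) at angle a deg in world
    a=np.radians(a); y=np.array([np.cos(a),np.sin(a),0]);z=np.array([0,0,-1.]);return np.stack([np.cross(y,z),y,z],1)
E
python3 - <<'E'
from h import *
for n in ["top","scene"]:
    D=np.load(n+"0.npz");p,d=D['p'],D['d'];C=cloud(n,d)
    hsv=cv2.cvtColor(p,cv2.COLOR_RGB2HSV);H,S,V=[hsv[...,i].astype(int) for i in range(3)]
    for nm,m in dict(red=((H<5)|(H>174))&(S>170)&(V>90),green=(H>55)&(H<85)&(S>120)&(V>40),blue=(H>105)&(H<125)&(S>150)).items():
        k,l,st,ce=cv2.connectedComponentsWithStats(m.astype(np.uint8))
        for i in range(1,k):
            if st[i,4]>100:
                q=C[(l==i)&(d>0)]; print(n,nm,st[i],ce[i].round(1),np.percentile(q,[1,50,99],axis=0).round(3).tolist())
p=np.load("top0.npz")['p'];q=np.load("scene0.npz")['p']
a=cv2.resize(p[110:210,155:255],(400,400),interpolation=2);b=cv2.resize(p[130:230,360:460],(400,400),interpolation=2)
cv2.imwrite("pics/crop0.png",np.hstack([a,b])[:,:,::-1])
E
```

```text
top red [393 168  35  34 822] [410.1 184.7] [[0.446, -0.28, 0.169], [0.475, -0.246, 0.177], [0.504, -0.22, 0.204]]
top green [ 216    0   62   58 2683] [246.5  28.6] [[0.805, 0.004, 0.001], [0.871, 0.066, 0.033], [0.914, 0.137, 0.076]]
top green [ 361    0   69   61 2727] [394.2  31. ] [[0.805, -0.337, 0.001], [0.86, -0.269, 0.042], [0.914, -0.199, 0.076]]
top green [265 109  20  19 260] [274.2 119. ] [[0.613, -0.012, 0.084], [0.624, 0.009, 0.105], [0.643, 0.028, 0.121]]
top blue [ 167  124   54   77 2936] [194.4 158.2] [[0.461, 0.124, 0.061], [0.541, 0.162, 0.138], [0.601, 0.218, 0.162]]
scene red [196 102  29  29 640] [210.  116.3] [[0.445, -0.26, 0.157], [0.477, -0.244, 0.178], [0.507, -0.218, 0.206]]
scene green [ 79  58  30  29 172] [94.6 71.3] [[0.674, -0.599, 0.029], [0.709, -0.564, 0.099], [0.764, -0.532, 0.105]]
scene green [  31  151   64   67 2110] [ 61.4 185.2] [[0.803, -0.34, 0.0], [0.865, -0.279, 0.048], [0.912, -0.198, 0.078]]
scene green [168 236  22  22 343] [178.6 247.3] [[0.613, -0.0, 0.077], [0.634, 0.02, 0.104], [0.655, 0.032, 0.13]]
scene green [  52  271   72   85 3348] [ 86.2 314.1] [[0.804, 0.001, -0.0], [0.869, 0.069, 0.034], [0.912, 0.14, 0.077]]
scene blue [ 206  263   80   77 3400] [243.8 300. ] [[0.463, 0.131, 0.024], [0.546, 0.198, 0.137], [0.606, 0.225, 0.162]]
```

View pics/crop0.png

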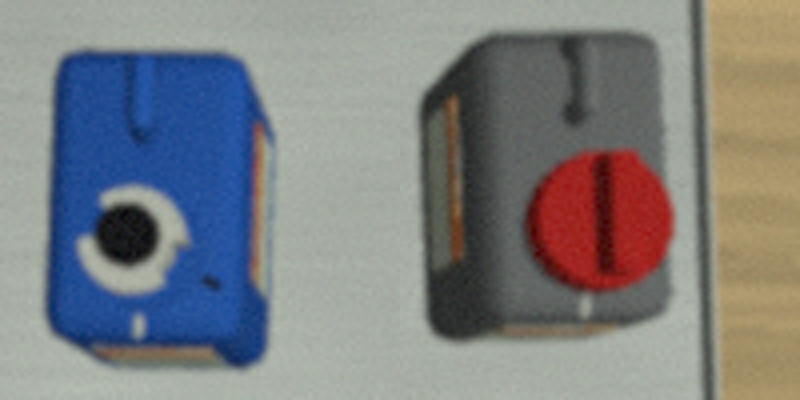

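The crops confirm it: on the left is the blue jug with its open white neck and black seal, on the right the red cap on the grey jug with the bar along world x. The heights agree with the specification: flat top about 0.178, bar top 0.204. I'll check that joint 6 can make the turns, then look closely with the wrist camera.

```bash
python3 - <<'E'
from h import *
for nm,xy in dict(grey=(0.475,-0.247),blue=(0.497,0.19)).items():
    for a in (90,-90,155,-25,0):
        for z in (.17,.30):
            j=robot.ik([*xy,z],down(a)); print(nm,a,z,None if j is None else np.round(j,0))
p0=(0.475,-0.247)
robot.goto([p0[0],p0[1],0.30],down(-90))
T=tool();p,d=robot.grab_frame("wrist");cv2.imwrite("pics/w1.png",p[:,:,::-1]);np.savez("w1.npz",p=p,d=d,T=T)
print(T.round(3),robot.read_qpos(),robot.read_t())
E
```

```text
grey 90 0.17 [ -6.  10. -22.   0. -58. -84.]
grey 90 0.3 [ -6.   5. -10.   0. -75. -84.]
grey -90 0.17 [ -6.  10. -22.   0. -58.  96.]
grey -90 0.3 [ -6.   5. -10.   0. -75.  96.]
grey 155 0.17 [ -6.  10. -22.   0. -58. -19.]
grey 155 0.3 [ -6.   5. -10.   0. -75. -19.]
grey -25 0.17 [ -6.  10. -22.   0. -58. 161.]
grey -25 0.3 [ -6.   5. -10.   0. -75. 161.]
grey 0 0.17 [  -6.   10.  -22.    0.  -58. -174.]
grey 0 0.3 [  -6.    5.  -10.    0.  -75. -174.]
blue 90 0.17 [  42.   10.  -22.    0.  -58. -132.]
blue 90 0.3 [  42.    5.  -10.    0.  -75. -132.]
blue -90 0.17 [ 42.  10. -22.   0. -58.  48.]
blue -90 0.3 [ 42.   5. -10.   0. -75.  48.]
blue 155 0.17 [ 42.  10. -22.   0. -58. -67.]
blue 155 0.3 [ 42.   5. -10.   0. -75. -67.]
blue -25 0.17 [ 42.  10. -22.   0. -58. 113.]
blue -25 0.3 [ 42.   5. -10.   0. -75. 113.]
blue 0 0.17 [ 42.  10. -22.   0. -58. 138.]
blue 0 0.3 [ 42.   5. -10.   0. -75. 138.]
[[ 1.    -0.002 -0.     0.475]
 [-0.002 -1.    -0.    -0.247]
 [-0.     0.    -1.     0.3  ]
 [ 0.     0.     0.     1.   ]] [-6.54182557e+00  4.98845384e+00 -1.00464138e+01  1.76407396e-03
 -7.49845088e+01  9.64395001e+01] 1.9417
```

View pics/w1.png

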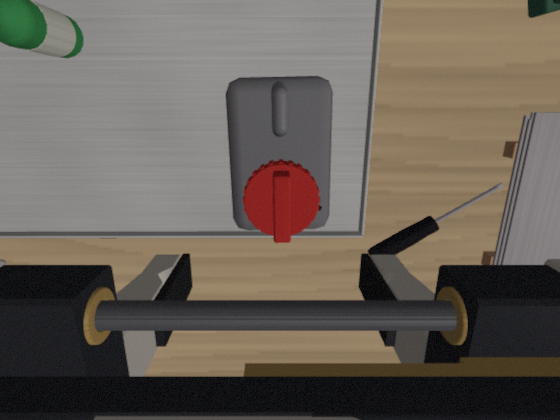

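The wrist view shows the cap disc at about (282,200), the bar running from (281,172) to (283,241), the handle at (280,108) and the black dash at (320,207). I'll measure the bar and the blue neck, taking the blue one from the same relative pose.

```bash
cat > meas.py <<'E'
from h import *
def capm(n,p,d,T=None):
    C=cloud(n,d,T);hsv=cv2.cvtColor(p,cv2.COLOR_RGB2HSV);H,S,V=[hsv[...,i].astype(int) for i in range(3)]
    m=((H<6)|(H>172))&(S>150)&(V>60)&(d>0)&(C[...,2]>.12)&(C[...,2]<.4)
    k,l,st,ce=cv2.connectedComponentsWithStats(m.astype(np.uint8))
    m=l==1+np.argmax(st[1:,4])
    q=C[m];top=np.percentile(q[:,2],98)
    b=q[np.abs(q[:,2]-top)<.004]; r=cv2.minAreaRect((b[:,:2]*1000).astype(np.float32))
    f=q[np.abs(q[:,2]-(top-.026))<.004]
    (cx,cy),R=cv2.minEnclosingCircle((f[:,:2]*1000).astype(np.float32)) if len(f)>3 else ((0,0),0)
    print(n,'top',top.round(4),'medtop',np.median(b[:,2]).round(4),'bar rect',np.round(r[0],1),np.round(r[1],1),round(r[2],1),len(b),'| flat',np.median(f[:,2]).round(4) if len(f) else 0,round(cx,1),round(cy,1),round(R,1))
    return r
E
python3 - <<'E'
from meas import *
for n in ("wrist","top","scene"):
    D=np.load("w1.npz" if n=="wrist" else n+"0.npz");capm(n,D['p'],D['d'],D['T'] if n=="wrist" else None)
robot.goto([.497,.19,0.30],down(-90))
T=tool();p,d=robot.grab_frame("wrist");cv2.imwrite("pics/w2.png",p[:,:,::-1]);np.savez("w2.npz",p=p,d=d,T=T)
print(robot.read_t())
E
```

```text
wrist top 0.2038 medtop 0.2028 bar rect [ 477.  -253.2] [54.9 13.4] 0.6 1126 | flat 0.1769 477.5 -253.3 33.1
top top 0.2037 medtop 0.2021 bar rect [ 476.6 -251.4] [52.6 14.1] 1.8 217 | flat 0.1762 477.3 -251.0 32.4
scene top 0.2052 medtop 0.2031 bar rect [ 475.6 -250.8] [53.4 15.2] 2.0 91 | flat 0.1777 476.3 -248.8 33.2
3.6
```

View pics/w2.png

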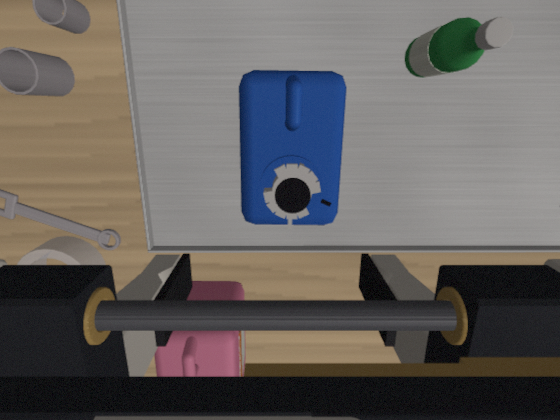

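The wrist view shows the blue jug with its black seal at (292,195), white neck and lugs around it, handle at (293,103), white dash at (290,219) and black dash at (326,202). Now the neck centre and the bar direction.

```bash
python3 - <<'E'
from meas import *
sets=[("wrist",np.load("w2.npz"))]+[(n,np.load(n+"0.npz")) for n in("top","scene")]
for n,D in sets:
    p,d=D['p'],D['d'];T=D['T'] if n=="wrist" else None
    C=cloud(n,d,T);near=np.hypot(C[...,0]-.497,C[...,1]-.185)<.045
    hsv=cv2.cvtColor(p,cv2.COLOR_RGB2HSV);S=hsv[...,1];V=hsv[...,2]
    m=near&(V<50)&(C[...,2]>.168)&(C[...,2]<.19)
    k,l,st,ce=cv2.connectedComponentsWithStats(m.astype(np.uint8)); i=1+np.argmax(st[1:,4]);m=l==i
    z=np.median(C[m][:,2]);c,_=cv2.findContours(m.astype(np.uint8),0,1)
    c=max(c,key=len)[:,0];P=np.array([onplane(n,u,v,z,T)[:2]*1000 for u,v in c],np.float32)
    print(n,"seal z",z.round(4),"pix",ce[i].round(1),st[i],"circ",np.round(cv2.minEnclosingCircle(P),1) if 0 else cv2.minEnclosingCircle(P),"ctr-ray",(onplane(n,*ce[i],z,T)*1000).round(1))
    w=near&(S<70)&(V>110)&(C[...,2]>.150)&(C[...,2]<.172)
    Q=C[w];print("  white",len(Q),np.percentile(Q[:,2],[5,50,95]).round(4),cv2.minEnclosingCircle((Q[:,:2]*1000).astype(np.float32)))
    print("  zhist",np.histogram(Q[:,2],10))
    b=near&(S<90)&(V>110)&(C[...,2]>.125)&(C[...,2]<.147)&(C[...,0]<.475)
    Q=C[b]; print("  dash",len(Q),Q.mean(0).round(4) if len(Q) else 0)
    body=(np.hypot(C[...,0]-.53,C[...,1]-.185)<.11)&(hsv[...,0]>105)&(hsv[...,0]<128)&(S>120)&(np.abs(C[...,2]-.135)<.004)
    Q=C[body];print("  body rect",cv2.minAreaRect((Q[:,:2]*1000).astype(np.float32)),np.median(Q[:,2]))
# grey body
for n,D in [("wrist",np.load("w1.npz"))]+sets[1:]:
    p,d=D['p'],D['d'];T=D['T'] if n=="wrist" else None
    C=cloud(n,d,T);m=(np.hypot(C[...,0]-.52,C[...,1]+.245)<.11)&(np.abs(C[...,2]-.135)<.004)
    print("grey",n,cv2.minAreaRect((C[m][:,:2]*1000).astype(np.float32)))
w=np.load("w1.npz")['p'];x=np.load("w2.npz")['p']
cv2.imwrite("pics/crop2.png",np.hstack([cv2.resize(x[150:230,242:342],(400,320),interpolation=2),cv2.resize(w[160:250,230:330],(400,360),interpolation=2)[:320]])[:,:,::-1])
E
```

```text
wrist seal z 0.1776 pix [292.2 195.1] [275 178  35  35 936] circ ((504.9565124511719, 173.6513214111328), 15.291206359863281) ctr-ray [505.1 173.9 177.6]
  white 1113 [0.1626 0.1638 0.165 ] ((504.0666809082031, 173.68345642089844), 25.99738121032715)
  zhist (array([  2,   0,   1,   0,   1,   0,   9, 154, 846, 100]), array([0.15004971, 0.151679  , 0.15330828, 0.15493757, 0.15656686,
       0.15819614, 0.15982543, 0.16145471, 0.163084  , 0.16471328,
       0.16634257]))
  dash 80 [0.4645 0.1833 0.1365]
  body rect ((535.2215576171875, 172.99656677246094), (95.3001708984375, 143.3883819580078), 89.22859191894531) 0.13778269089837436
top seal z 0.1773 pix [186.3 168.2] [180 162  14  14 152] circ ((504.3141174316406, 174.4619598388672), 13.180620193481445) ctr-ray [504.2 174.4 177.3]
  white 286 [0.16   0.1632 0.1659] ((505.2800598144531, 174.48312377929688), 25.70917510986328)
  zhist (array([  4,   1,   1,   4,   1,  10,  52, 125,  67,  21]), array([0.15093267, 0.15255965, 0.15418662, 0.15581359, 0.15744056,
       0.15906753, 0.1606945 , 0.16232147, 0.16394844, 0.16557541,
       0.16
[... 438 characters left out ...]
5,  2,  4,  4,  8, 29, 72, 82, 48, 13]), array([0.15040396, 0.15221564, 0.15402732, 0.155839  , 0.15765068,
       0.15946236, 0.16127404, 0.16308572, 0.1648974 , 0.16670909,
       0.16852077]))
  dash 11 [0.4647 0.1775 0.1382]
  body rect ((534.3572998046875, 177.4081268310547), (96.53811645507812, 145.67291259765625), 88.87364196777344) 0.13694380232033265
grey wrist ((507.47125244140625, -252.898193359375), (143.652099609375, 95.27920532226562), 0.8861414790153503)
grey top ((506.9564208984375, -250.90771484375), (143.77084350585938, 95.92646026611328), 1.0715878009796143)
grey scene ((506.19683837890625, -249.11712646484375), (146.19680786132812, 98.78543853759766), 0.23123066127300262)
```

View pics/crop2.png

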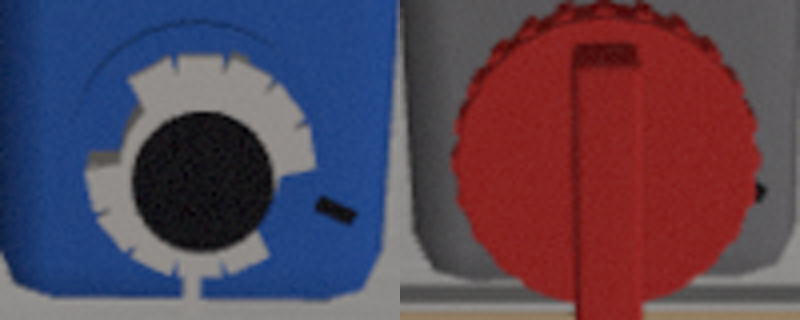

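The measurements agree. The seal is 14 mm above the rim (0.1775 and 0.1635), the lugs are 52 mm across, and the body angles are grey about +0.9° and blue about −0.9°. The views differ by about 2 mm in y, so I'll take flipped wrist views (turned 180°) to cancel the wrist calibration bias.

```bash
python3 - <<'E'
from meas import *
robot.goto([.500,.175,0.30],down(90))
T=tool();p,d=robot.grab_frame("wrist");np.savez("w3.npz",p=p,d=d,T=T);cv2.imwrite("pics/w3.png",p[:,:,::-1])
C=cloud("wrist",d,T);near=np.hypot(C[...,0]-.504,C[...,1]-.175)<.045
V=p.max(2);m=(near&(V<50)&(C[...,2]>.168)&(C[...,2]<.19)).astype(np.uint8)
k,l,st,ce=cv2.connectedComponentsWithStats(m);i=1+np.argmax(st[1:,4]);z=np.median(C[l==i][:,2])
print("seal",st[i],onplane("wrist",*ce[i],z,T).round(4))
w=near&(p.min(2)>100)&(C[...,2]>.158)&(C[...,2]<.172);Q=C[w];print(len(Q),np.median(Q[:,2]),cv2.minEnclosingCircle((Q[:,:2]*1000).astype(np.float32)))
robot.goto([.477,-.252,0.30],down(90))
T=tool();p,d=robot.grab_frame("wrist");np.savez("w4.npz",p=p,d=d,T=T);cv2.imwrite("pics/w4.png",p[:,:,::-1])
capm("wrist",p,d,T);print(robot.read_t(),robot.read_qpos().round(1),robot.read_force())
E
```

```text
seal [258 191  34  34 911] [0.5034 0.1738 0.1776]
1066 0.16374961337529723 ((504.45465087890625, 173.85433959960938), 25.81696891784668)
wrist top 0.2037 medtop 0.2027 bar rect [ 476.3 -253.2] [55.2 13.5] 0.4 1138 | flat 0.1768 475.4 -253.4 33.4
7.9 [ -6.9   5.4  -9.6  -0.  -75.  -83. ] [-0.42450633  0.21591787 -0.27416778]
```

View pics/w4.png

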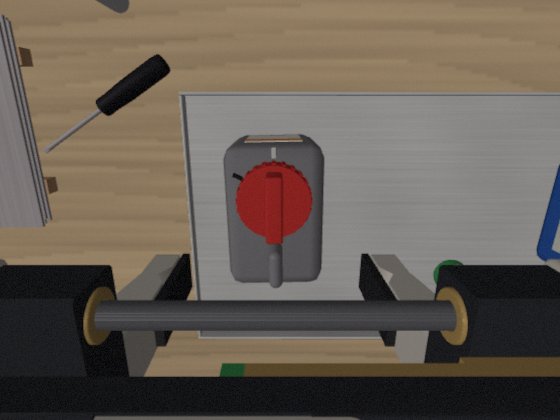

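Both wrist views now agree to within 1 mm: cap axis (0.4765, −0.2532), blue neck (0.5043, 0.1738), rims at z ≈ 0.164. I'll grasp with the tips about 2.5 mm above the flat top.

```bash
python3 - <<'E'
from h import *
A=90.7
robot.goto([.4765,-.2532,.235],down(A))
robot.servo_line([.4765,-.2532,.1795],speed=.05)
print(robot.read_position(),robot.read_force().round(2))
robot.move_gripper(0.0)
print(robot.read_grip_width(),robot.read_position(),robot.read_force().round(2),robot.read_ft_torque().round(2),robot.read_t())
for z in (.1765,.1735,.1720):
    robot.servo_line([.4765,-.2532,z],speed=.03);robot.dwell(.1)
    print(z,robot.read_position().round(4),robot.read_force().round(2),robot.read_grip_width(),robot.read_t())
p,d=robot.grab_frame("wrist");cv2.imwrite("pics/w5.png",p[:,:,::-1])
E
```

```text
[ 0.47673811 -0.25327042  0.17986939] [-0.95  0.07  0.29]
0.15957121135041596 [ 0.47654406 -0.25318526  0.17956009] [ 0.22 -0.15  0.37] [0.19 0.04 0.02] 10.675
0.1765 [ 0.4767 -0.2534  0.1776] [-2.13  1.99  8.65] 0.1590091910442342 11.025
0.1735 [ 0.4768 -0.2535  0.1749] [-3.9   3.17 11.44] 0.15834421325271722 11.375
0.172 [ 0.4769 -0.2535  0.1737] [-3.46  2.98 13.06] 0.1591828292985336 11.725
```

View pics/w5.png

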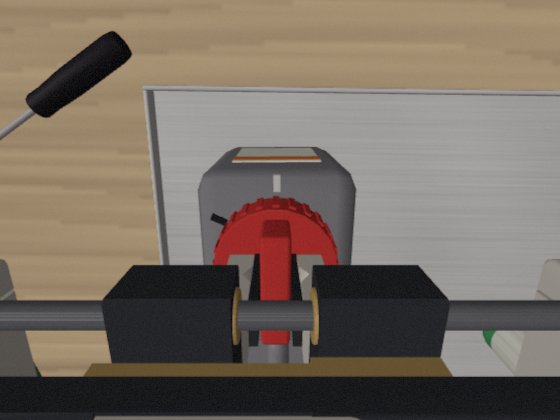

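The bar is gripped (width 0.159 × 88 = 14 mm). The 13 N reading means the cap is about 5 to 6 mm down. I'll press slightly more and turn anticlockwise.

```bash
python3 - <<'E'
from h import *
P=[.4765,-.2532,.1703]
robot.servo_line(P,speed=.03)
print(robot.read_position().round(4),robot.read_force().round(2))
for a in (15,30,45,58,65):
    q=robot.ik(P,down(90.7+a)); robot.movej(q)
    R=robot.read_tcp_rot();print(a,(np.degrees(np.arctan2(R[1,1],R[0,1]))-90.7).round(1),robot.read_position().round(4),robot.read_force().round(1),robot.read_ft_torque().round(2),robot.read_t())
p,d=robot.grab_frame("wrist");cv2.imwrite("pics/w6.png",p[:,:,::-1])
E
```

```text
[ 0.4769 -0.2535  0.1721] [-4.98  2.99 14.41]
15 15.1 [ 0.478  -0.254   0.1727] [-1.2  1.3 13.8] [0.39 0.58 0.1 ] 12.3833
30 30.1 [ 0.4785 -0.2541  0.1728] [-1.   0.5 13.2] [0.28 0.31 0.07] 12.7417
45 45.1 [ 0.4787 -0.2541  0.1729] [ 0.3  1.2 13. ] [0.33 0.11 0.08] 13.1
58 58.1 [ 0.4787 -0.2541  0.1729] [ 0.4  1.2 13.8] [0.35 0.1  0.07] 13.4333
65 65.1 [ 0.4787 -0.2541  0.1729] [-0.3  0.9 13.7] [0.27 0.14 0.03] 13.6833
```

View pics/w6.png

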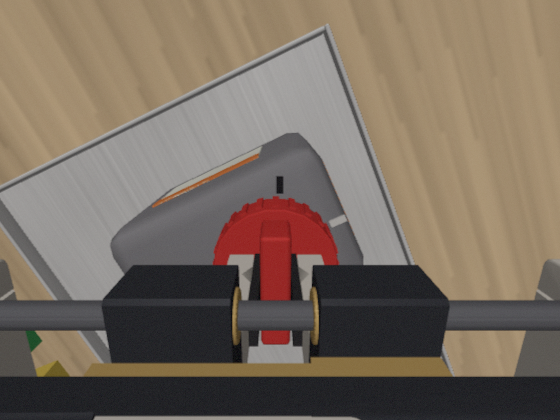

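The bar at (276,255) points at the black dash at (280,184), so the cap is in the free direction. Lifting.

```bash
python3 - <<'E'
from meas import *
P=[.4765,-.2532]
robot.servo_line(P+[.195],speed=.05);print(robot.read_position().round(4),robot.read_force().round(2))
robot.servo_line(P+[.275],speed=.12);print(robot.read_position().round(4),robot.read_force().round(2),robot.read_grip_width(),robot.read_t())
T=tool();p,d=robot.grab_frame("wrist");cv2.imwrite("pics/w7.png",p[:,:,::-1]);np.savez("w7.npz",p=p,d=d,T=T)
p,d=robot.grab_frame("scene");cv2.imwrite("pics/s7.png",p[:,:,::-1]);np.savez("s7.npz",p=p,d=d)
E
```

```text
[ 0.476  -0.253   0.1944] [-0.05  0.27 -0.88]
[ 0.476  -0.253   0.2741] [-0.01  0.05 -0.88] 0.16077458720861063 15.1917
```

View pics/s7.png

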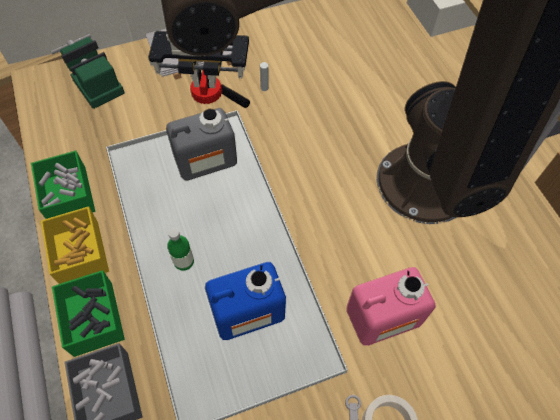

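View pics/w7.png

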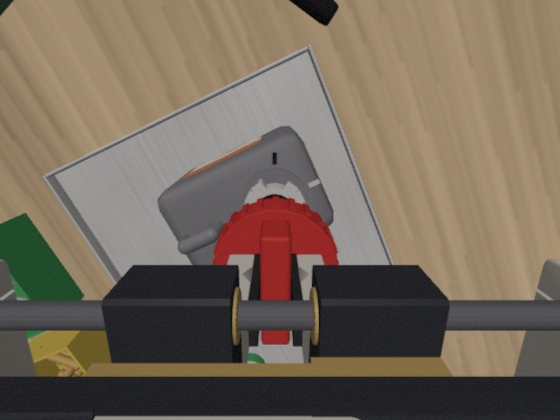

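The cap is off: the scene view shows it hanging at (207,90), with the grey neck bare at (211,122). In the wrist view the bar end sits at (276,222), as it did before pressing, so it hasn't slipped. I'll measure the cap's centre in the tool frame to correct the fit.

```bash
python3 - <<'E'
from meas import *
D=np.load("w7.npz");p,d=D['p'],D['d']
C=cloud("wrist",d,np.eye(4))  # tool coords
hsv=cv2.cvtColor(p,cv2.COLOR_RGB2HSV);H,S,V=[hsv[...,i].astype(int) for i in range(3)]
m=((H<6)|(H>172))&(S>150)&(V>60)&(d>0)
Q=C[m];print(np.histogram(Q[:,2],np.arange(-.03,.03,.003)))
f=Q[(np.abs(Q[:,2]-.0025)<.004)]; print('flat z',np.median(f[:,2]),'y',f[:,1].min(),f[:,1].max(),'xmax',f[:,0].max())
b=Q[Q[:,2]<-.017];print('bar x',b[:,0].min(),b[:,0].max(),'y',b[:,1].min(),b[:,1].max(),np.median(b[:,2]))
# circle fit to convex-hull edge
e=cv2.convexHull((f[:,:2]*1000).astype(np.float32))[:,0];e=e[(e[:,0]>8)]
s=np.linalg.lstsq(np.c_[2*e,np.ones(len(e))],(e**2).sum(1),rcond=None)[0];print('circ',s[:2],np.sqrt(s[2]+s[:2]@s[:2]),len(e))
for a in (154.1,90):
    print(np.round(robot.ik([.5043,.1738,.175],down(a)),1))
E
```

```text
(array([   0,  188, 2113,   96,   70,   71,   62,   61,   60,   51, 2161,
       1293,  337,  171,  165,  138,  133,   86,    3]), array([-3.0000000e-02, -2.7000000e-02, -2.4000000e-02, -2.1000000e-02,
       -1.8000000e-02, -1.5000000e-02, -1.2000000e-02, -9.0000000e-03,
       -6.0000000e-03, -3.0000000e-03, -6.9388939e-18,  3.0000000e-03,
        6.0000000e-03,  9.0000000e-03,  1.2000000e-02,  1.5000000e-02,
        1.8000000e-02,  2.1000000e-02,  2.4000000e-02,  2.7000000e-02]))
flat z 0.0028079010670686855 y -0.03367269482547151 0.032470953876100696 xmax 0.03419765551783192
bar x -0.02675244578493241 0.028659124257804598 y -0.00719534939164587 0.0067616599158367525 -0.02309615077143537
circ [ 1.39999208 -0.05990052] 33.03463016601145 18
[ 40.1   9.6 -21.4   0.  -59.  -66. ]
[  40.1    9.6  -21.4    0.   -59.  -130.1]
```

The cap is centred in the hand: about 1 mm, which is the known wrist bias. Its flat top is 2.5 mm below the TCP. Moving over to the blue neck and lowering in steps.

```bash
python3 - <<'E'
from h import *
P=[.5043,.1738];R=down(154.1)
robot.goto(P+[.275],R)
robot.servo_line(P+[.205],speed=.1)
print(robot.read_position().round(4),robot.read_force().round(2),robot.read_t())
p,d=robot.grab_frame("wrist");cv2.imwrite("pics/w8.png",p[:,:,::-1])
p,d=robot.grab_frame("scene");cv2.imwrite("pics/s8.png",cv2.resize(p[180:360,150:390],(800,600),interpolation=2)[:,:,::-1])
E
```

```text
[0.5047 0.1739 0.2056] [ 0.33  0.07 -0.18] 17.7167
```

View pics/w8.png

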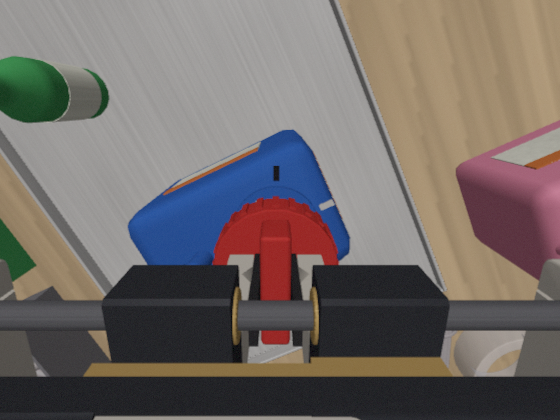

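View pics/s8.png

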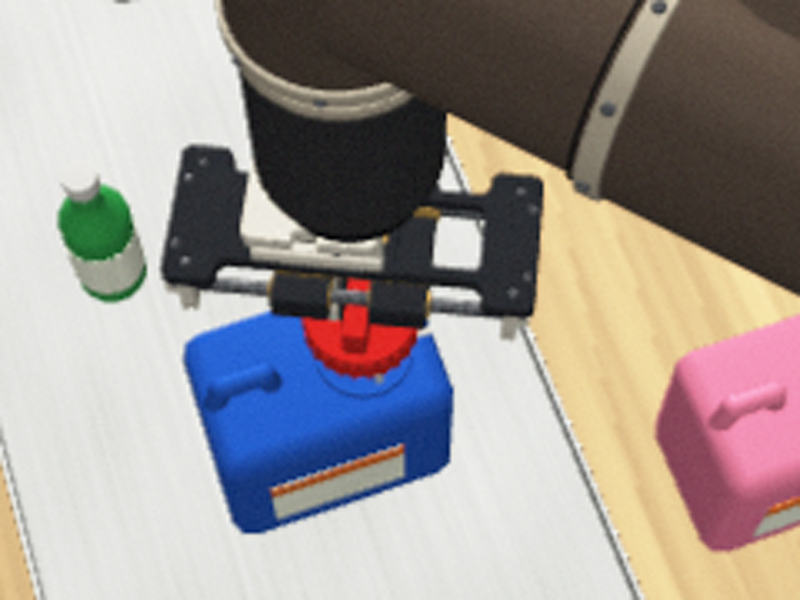

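The cap hangs over the blue neck, with the bar (276,255) in line with the blue jug's black dash (276,173) and the bottle clear at (60,92). Lowering with force checks.

```bash
python3 - <<'E'
from h import *
P=[.5043,.1738]
for z in (.192,.187,.183,.179,.176,.173,.1712,.1698):
    robot.servo_line(P+[z],speed=.03)
    f=robot.read_force();x=robot.read_position();print(z,x.round(4),f.round(1),'exp',round(max(0,(.187-x[2])*1000),1),robot.read_grip_width().round(3),robot.read_t())
    if f[2]>18: print("STOP");break
p,d=robot.grab_frame("wrist");cv2.imwrite("pics/w9.png",p[:,:,::-1])
E
```

```text
Traceback (most recent call last):
AttributeError: 'float' object has no attribute 'round'
```

```bash
python3 - <<'E'
from h import *
P=[.5043,.1738]
for z in (.187,.183,.179,.176,.173,.1712,.1698):
    robot.servo_line(P+[z],speed=.03)
    f=robot.read_force();x=robot.read_position();print(z,x.round(4),f.round(1),'exp',round(max(0,(.187-x[2])*1000),1),round(robot.read_grip_width(),3),robot.read_t())
    if f[2]>18: print("STOP");break
p,d=robot.grab_frame("wrist");cv2.imwrite("pics/w9.png",p[:,:,::-1])
E
```

```text
0.187 [0.5042 0.1737 0.1868] [0.8 0.2 0.3] exp 0.2 0.159 18.7167
0.183 [0.5047 0.174  0.1834] [ 0.5 -0.   3.3] exp 3.6 0.16 19.0
0.179 [0.5047 0.174  0.1797] [-0.5 -0.1  6.5] exp 7.3 0.153 19.2833
0.176 [0.5048 0.174  0.177 ] [-2.7  0.3  9.7] exp 10.0 0.158 19.5333
0.173 [0.5048 0.174  0.1743] [-3.6 -1.  11.2] exp 12.7 0.161 19.7833
0.1712 [0.5049 0.174  0.1728] [-3.6 -0.8 12.5] exp 14.2 0.157 20.0333
0.1698 [0.5048 0.174  0.1716] [-3.4 -0.2 14.2] exp 15.4 0.162 20.2833
```

View pics/w9.png

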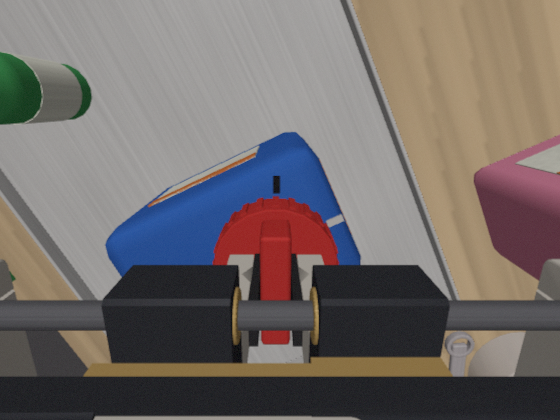

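The force follows the spring law, so the tabs went through the gaps. Pressed about 7 mm, I'll turn clockwise 65°.

```bash
python3 - <<'E'
from h import *
P=[.5043,.1738,.1696]
for a in (142,127,112,97,89.1):
    robot.movej(robot.ik(P,down(a)))
    R=robot.read_tcp_rot();f=robot.read_force();m=robot.read_ft_torque();print(a,np.degrees(np.arctan2(R[1,1],R[0,1])).round(1),robot.read_position().round(4),f.round(1),m.round(2),robot.read_t())
    if abs(m[2])>1.5: print("STOP");break
p,d=robot.grab_frame("wrist");cv2.imwrite("pics/w10.png",p[:,:,::-1])
E
```

```text
142 142.0 [0.5057 0.1743 0.1718] [-1.4 -0.7 14.5] [-0.32  0.66 -0.08] 20.65
127 127.0 [0.506  0.1743 0.172 ] [-1.1 -1.5 13.6] [-0.27  0.25 -0.13] 21.0083
112 112.0 [0.5061 0.1744 0.172 ] [-0.2 -0.4 15. ] [-0.35  0.12 -0.04] 21.3667
97 97.0 [0.5061 0.1744 0.172 ] [-0.2 -0.2 13. ] [-0.32  0.16 -0.1 ] 21.725
89.1 89.1 [0.5061 0.1744 0.172 ] [-1.  -0.4 14.3] [-0.26  0.2  -0.09] 21.9833
```

View pics/w10.png

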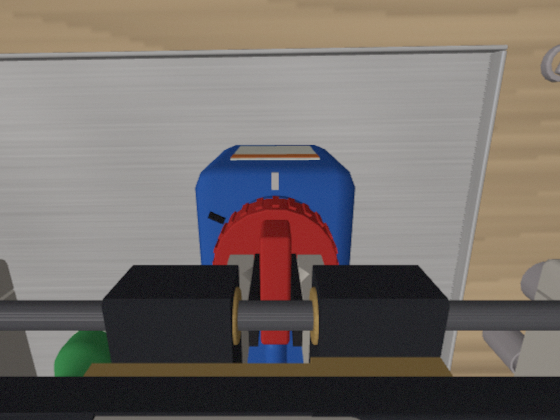

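The bar (276,255) now points at the white dash (275,181). I'll let it rise and test the lock with a light upward pull before releasing.

```bash
python3 - <<'E'
from h import *
P=[.5043,.1738];R=down(89.1)
for z in (.174,.177,.1785,.1797):
    robot.servo_line(P+[z],speed=.03)
    print(z,robot.read_position().round(4),robot.read_force().round(1),robot.read_t())
robot.dwell(.2);print(robot.read_force().round(1),robot.read_position().round(4))
robot.servo_line(P+[.179],speed=.03);print(robot.read_force().round(1))
robot.movej(robot.ik(P+[.179],down(93.1)));print('twist',robot.read_force().round(1),robot.read_ft_torque().round(2),robot.read_tcp_rot()[:2,1].round(3))
robot.movej(robot.ik(P+[.179],down(89.1)));print('back',robot.read_ft_torque().round(2),robot.read_t())
E
```

```text
0.174 [0.506  0.1744 0.176 ] [ 0.8 -0.3 10.5] 22.3333
0.177 [0.5059 0.1744 0.1787] [2.5 0.1 7.5] 22.5833
0.1785 [0.5057 0.1744 0.1794] [ 4.5 -0.   4.5] 22.8333
0.1797 [0.5056 0.1744 0.1796] [ 9.   1.2 -3.6] 23.0833
[ 8.8  0.7 -3.2] [0.5056 0.1744 0.1796]
[ 6.2 -0.7  2. ]
twist [4.3 2.6 4. ] [ 0.84 -1.48 -0.05] [-0.053  0.999]
back [ 0.54 -0.62 -0.03] 24.0333
```

Pulling up is held: the force goes negative at the locked height. Releasing, retreating and looking.

```bash
python3 - <<'E'
from meas import *
P=[.5043,.1738]
robot.move_gripper(1.0);print(robot.read_position().round(4),robot.read_force().round(2),robot.read_grip_width())
robot.servo_line(P+[.30],speed=.12)
robot.dwell(.5)
T=tool();p,d=robot.grab_frame("wrist");cv2.imwrite("pics/w11.png",p[:,:,::-1]);capm("wrist",p,d,T)
q=robot.read_qpos();q[0]=60;q[1]-=10
robot.movej(q)
p,d=robot.grab_frame("top");cv2.imwrite("pics/t11.png",p[:,:,::-1]);capm("top",p,d)
p,d=robot.grab_frame("scene");cv2.imwrite("pics/s11.png",p[:,:,::-1]);capm("scene",p,d)
print(robot.read_t(),robot.read_force())
E
```

```text
[0.5043 0.1738 0.179 ] [ 0.08 -0.15 -0.09] 1.0000848822642856
wrist top 0.2037 medtop 0.2027 bar rect [504.1 173.6] [13.5 55. ] 89.6 1135 | flat 0.1768 503.9 173.2 33.1
top top 0.204 medtop 0.2021 bar rect [504.2 174.2] [14.  53.4] 88.7 211 | flat 0.1764 504.9 173.8 32.4
scene top 0.205 medtop 0.2031 bar rect [504.7 174.7] [14.4 54.9] 88.4 161 | flat 0.1774 504.5 175.7 32.3
27.9083 [ 0.78549303  0.13631064 -0.62789362]
```

View pics/w11.png

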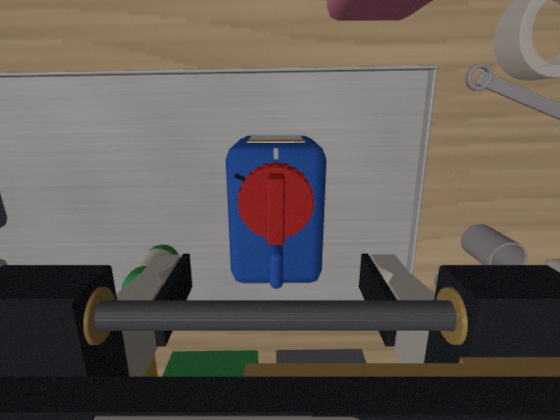

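View pics/s11.png

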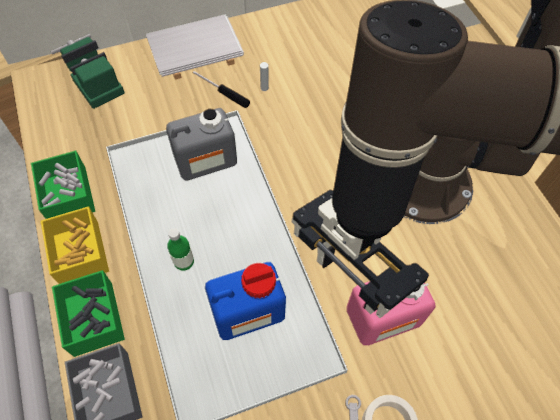

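The cap sits on the blue jug at (276,200) in line with the white dash. Its bar top is at 0.2037, the locked height it had on the grey jug. The bottle stands at scene (180,250). The gripper is over the pink jug, so I'll raise it to be sure it's clear, then hand in.

```bash
python3 - <<'E'
from meas import *
x=robot.read_position();print(x)
robot.servo_line([x[0],x[1],x[2]+.03]);print(robot.read_position(),robot.read_force())
p,d=robot.grab_frame("top");capm("top",p,d);print(robot.read_t())
robot.job_done()
E
```

```text
[0.40291258 0.31261938 0.3836052 ]
[0.40375577 0.31232632 0.41339453] [ 0.76698408  0.8971944  -0.50499363]
top top 0.2041 medtop 0.2023 bar rect [504.1 174.1] [14.1 52.6] 88.5 205 | flat 0.1765 505.5 173.8 32.6
28.3
the job is handed in; nothing more can be done
```

The red cap is off the grey jug and locked on the blue one, and the job is handed in at about 28 s of the 64 s allowed. I pressed it to about 14 N, turned it 65° anticlockwise and lifted it off. Then I fitted it on the blue neck, pressed to about 14 N, turned it 65° clockwise, let it rise and released it.

**Last checks:**
- **Height:** the bar top is at 0.204 m, the same as when the cap was locked on the grey jug.
- **Direction:** the bar lies along the white dash, within about 1° of the measured locked direction.
- **Lock:** before release the cap held against a light upward pull of about 3.6 N.
- **Surroundings:** the green bottle is upright where it stood, and the gripper is clear of everything.

**Weak or disagreeing results:**
- A 4° twist test on the locked cap was inconclusive: it showed almost no resisting torque, so I relied on the height, direction and pull.
- The three cameras' positions for the cap and neck differed by up to about 3 mm. I used wrist views taken both ways round, which agreed to within about 1–2 mm.

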